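# Lock the slicer's carriage with its linch pin

## Robot

A 6-joint arm with a two-finger parallel gripper is mounted at the origin on a cart in front of the work surface, level with it; the furniture and walls round the work are solid. World frame = base frame: x ahead of the robot, y to its left, z up, the work surface at z = 0. Lengths are in mm, angles in rad, forces in N, time in s.
With the tool pointing down it reaches from about 300 to 1000 mm from the base axis. Payload 5.1 kg.
Tool frame: the origin (TCP) lies at the centre of the arm's flange, where the gripper is bolted on; the fingertips stand 190 mm ahead of it and the grasp point (between the pads) lies 171 mm ahead of it; z points along the fingers, y is the line along which they close (so a half turn about z gives the same grasp; the last joint's range is limited). The gripper opens to 95 mm and grips with 3 to 60 N. Pads are 20 mm wide; open, the fingers measure 119 mm over their backs; the gripper's body (75 mm by 180 mm) begins 59 mm behind the grasp point.
Start: joints at [-1.395, 0.124, 1.65, -0, 1.367, -0.083], TCP at [166.316, -628.351, 404.756] pointing down, gripper open.
Joint ranges: [-2.61, 2.61], [-1.02, 2.33], [0.03, 2.71], [-1.35, 4.49], [0.32, 2.68], [-2.91, 2.91]. Speed limits (rad/s): [2.57, 2.57, 3.14, 3.14, 3.14, 3.14].

## Interface

Orientations are given as a unit quaternion [w, x, y, z].
In Python, from plant import arm gives the robot as it stands. The module is installed in compiled form; this text tells all that it offers. Calls block until the motion is done:
- arm.goto(position, orientation): joint-space move of the TCP to a pose.
- arm.line_to(position, rotation=None, speed=150): straight line of the TCP; rotation=None keeps the orientation; speed is the mean speed in mm/s.
- arm.goto_joints(angles): joint-space move.
- arm.set_gripper(opening, force=None): opening from 0.0 (shut) to 1.0 (fully open); force is the grip in N (None keeps the last); returns when the fingers have stopped.
- arm.hold(seconds).
- arm.solve_ik(position, orientation): joint angles nearest the present ones, or None.
- arm.observe(): the state.
- arm.read_camera(name): name is "scene" or "top" or "wrist"; returns a dict with "frame" (400x640x3 uint8, blue, green, red), "fx", "fy", "cx", "cy" (pixels), "rvec" (rotation vector, rad) and "tvec" (3), from world to camera coordinates, as OpenCV has them. Camera axes: x right, y down, z forward; pixel columns grow to the right and rows downward; lengths in mm; the calibration is good to about 2 mm. A picture is of the moment at which its call begins. There is no depth.
A pose or a line that the arm cannot do raises arm.PlanningError and nothing moves.
- arm.job_done(): hands the job in; it is judged then, once.
The state is a dict: "time": time; "joint_positions": joint angles; "qvel": joint speeds; "joint_efforts": joint torques, N m; "ee_pos": TCP position; "ee_rot": TCP orientation; "force": force on the tool from outside, world axes, zero at the start; "ft_torque": the same for the moment, N m; "gripper_width": opening from 0.0 (shut) to 1.0 (fully open); "finger_force": force on a finger pad.
Only numpy, scipy, OpenCV 4.12 (cv2) and the standard library are available. Lean on these libraries where they do the work, as an engineer would, in place of code of your own. Each camera call takes 0.05 s, during which the arm holds its last target. There are 200 camera calls.

## Task

Before the slicer's blade is wiped, lock its sliding carriage: take the linch pin with the red tab, push it from the front through the fork and the carriage's eye until its shoulder is fully home, then flip the sprung brass ring over the fork and press it down until it snaps over the pin's end and stays. Feel your way: force neither the pin nor the ring, and leave the other things on the worktop where they are.

Things in the scene. Friction and masses are not known exactly. Their poses are not given: they have to be found in the camera images.
- slicer: White hand slicer with a round blade, fixed to the worktop, base 165 x 265 mm. At its right front stands a fork of two blue lugs, 28 mm wide. Origin: on the worktop under point bore. Axes: x along the bore, from the front (robot) side to the back, y left, z up. More than 25 N between it and the pin being pushed in, or between it and the fingers, damages it.
- bore (a point): Nominal centre of the bore's mouth, 75 mm above the worktop, the bore level along the slicer's x. The carriage unit (fork, eye, tray) is bolted on through slots, so fork and true mouth stand up to 12 mm in front of or behind this point along x (not measured: home is found by feel); sideways and in height it is true. Bore 14 mm wide. Pushed pin stops hard when home.
- tray (a point): Nominal middle of the carriage's steel tray, left of the fork. Tray and rims: slicer y = 37 to 189 mm, no higher than 63 mm over the worktop. Behind it, from slicer x = 97 mm and y = 60 mm on, blade, housing and crank rise to 174 mm. Fork, counted from its true mouth along x: near lug 0 to 6 mm, the carriage's eye 8 to 16, far lug 18 to 28; they end 14 mm above the bore axis.
- pin: Linch pin, loose, 86 mm long, 0.09 to 0.15 kg, lying flat, its ring upright. Origin: on the shank's axis at the shoulder's front face, 6 mm above the worktop as it lies. x along the shank to the nose, z up. Steel shank 12 mm thick for 24 mm, then tapered. Shoulder block: x = -14 to 0, 30 mm wide, z = -6 to 8 mm. Fully home, the shoulder rests on the near lug; 1 mm of play in the bore.
- pin_tab (a point): Centre of the red grip tab at the pin's rear: on the pin's axis, 33 mm behind its origin. The tab reaches 19 mm to the front and back of it, is 12 mm thick across (pinch it there), from 6 mm below to 20 mm above the axis. A ledge on the fork (30 mm wide, 18 mm long, 8 mm below the bore axis) then keeps the seated pin from rolling.
- pin_nose (a point): End of the pin's rounded nose (3.5 mm radius), 34 mm ahead of its origin on the axis; with the pin home it stands 6 mm out behind the far lug. The carriage's eye can stand up to 2.5 mm left or right of the bore (not measured); it slides sideways with about 3 N of friction and the nose wedges it into line, which takes up to about 5 N along the bore.
- ring (a joint): Angle of the brass ring (a U of 5 mm wire) on the pin's shoulder, rad: 0 standing up, 1.57 swung over the fork with its bar across the nose end, hard stop 1.70. A weak spring (1 N or less at the lip) brings it back up until the bow, stretching 2 mm, has snapped over the nose, which takes a push of some newtons on the lip; from about 1.65 on it stays. More than 30 N bends it.
- ring_bow: The ring's sprung bow. Origin: on the ring's hinge, on the pin's axis 7 mm behind the pin's origin; hinge along the pin's y. Its z points from the hinge to bar and lip. The two arms, 39 mm apart (centres), pass outside the lugs. The bar passes only 2 mm behind the far lug, so with the pin some 3 mm or more short of home it lands on the lug and does not snap.
- ring_bar (a point): Middle of the ring's cross bar (wire 5 mm thick, along the pin's y, 39 mm long), 41.7 mm from the ring's hinge.
- ring_lip (a point): Outer end of the ring's red thumb lip, 57.7 mm from the ring's hinge. The lip, 20 mm wide, 4 mm thick, reaches from the bar 16 mm outward, in the ring's plane: push it over and press it down there.
- tin_small: Bystander, loose: small dark blue and white tin, 58 mm wide, 72 mm tall. Origin: centre of its underside.
- garlic: Bystander, loose: garlic bulb, 60 mm. Origin: centre of its underside.
- jar_small: Bystander, loose: jam jar with a grey lid, 58 mm wide, 85 mm tall. Origin: centre of its underside.
- spice_a: Bystander, loose: spice jar with a red cap, 45 mm wide, 106 mm tall. Origin: centre of its underside.
- salt_shaker: Bystander, loose: salt shaker with a grey top, 44 mm wide, 90 mm tall. Origin: centre of its underside.
- onion: Bystander, loose: red onion, 78 mm wide, 84 mm tall. Origin: centre of its underside.
There are look-alikes about, which are no part of the job. What is shaped like the pin but green or purple is not meant.

How it is judged:
By the outcome, as a careful person would: the job done as asked, in the order asked, and still so for the second after the job is handed in, with the robot touching nothing.
It also fails if it takes over 72 s, if anything falls off the work surface, if the arm or the gripper's body presses on something with over 40 N, if the wrist force passes 120 N, or if a joint passes its speed limit or range.

## Working session

There is one attempt and no reset: what is moved stays moved. The work goes in short steps, each a Python script; the robot and the scene stay as the last script left them, time stands still between calls to the robot, and variables do not carry over. Pictures are saved under pics/ and viewed, at most 10 in all, crops included, and the job is handed in when it is done.

```bash
mkdir -p pics; cat > h.py <<'E'
import numpy as np, cv2, pickle
from plant import arm
def cam(n,save=None):
    c=arm.read_camera(n); 
    if save: cv2.imwrite(f'pics/{save}.png',c['frame']); pickle.dump(c,open(f'pics/{save}.pkl','wb'))
    return c
def ld(n): return pickle.load(open(f'pics/{n}.pkl','rb'))
def ray(c,u,v):
    R=cv2.Rodrigues(np.float64(c['rvec']))[0]; t=np.float64(c['tvec']).ravel()
    d=R.T@np.array([(u-c['cx'])/c['fx'],(v-c['cy'])/c['fy'],1]); return -R.T@t,d/np.linalg.norm(d)
def onz(c,u,v,z):
    o,d=ray(c,u,v); return o+d*(z-o[2])/d[2]
def tri(*obs):
    A=0;b=0
    for c,u,v in obs:
        o,d=ray(c,u,v);P=np.eye(3)-np.outer(d,d);A=A+P;b=b+P@o
    x=np.linalg.solve(A,b); return x,[float(np.linalg.norm((np.eye(3)-np.outer(ray(c,u,v)[1],ray(c,u,v)[1]))@(x-ray(c,u,v)[0]))) for c,u,v in obs]
def proj(c,p):
    return cv2.projectPoints(np.float64([p]),np.float64(c['rvec']),np.float64(c['tvec']),np.array([[c['fx'],0,c['cx']],[0,c['fy'],c['cy']],[0,0,1.]]),None)[0].ravel()
E
python3 - <<'E'
from h import *
for n in('scene','top'):
    c=cam(n,n+'0'); print(n,ray(c,320,200),c['fx'])
o=arm.observe();print({k:np.round(v,3) for k,v in o.items()})
a,b=ld('scene0')['frame'],ld('top0')['frame']
E
```

```text
scene (array([-83.73633211, 630.44592107, 647.93056872]), array([ 0.58577979, -0.59483024, -0.5504898 ])) 391.4018360653608
top (array([ 277.57250492,   21.19632743, 1355.59720621]), array([ 0.22202106, -0.00918452, -0.97499861])) 381.2999735420967
{'time': np.float64(0.1), 'joint_positions': array([-1.395,  0.124,  1.652,  0.   ,  1.367, -0.083]), 'qvel': array([-0.001, -0.002, -0.003, -0.   ,  0.001, -0.001]), 'joint_efforts': array([ -0.   , -41.888, -36.11 ,   0.078,   0.046,  -0.   ]), 'ee_pos': array([ 166.266, -628.138,  403.598]), 'ee_rot': array([-0.001,  0.992,  0.129, -0.   ]), 'force': array([0.373, 0.434, 0.138]), 'ft_torque': array([-0.004, -0.006, -0.013]), 'finger_force': np.float64(0.0), 'gripper_width': np.float64(0.998)}
```

View pics/scene0.png

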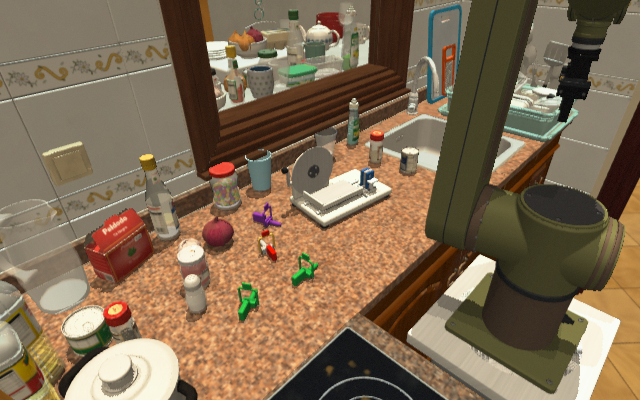

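View pics/top0.png

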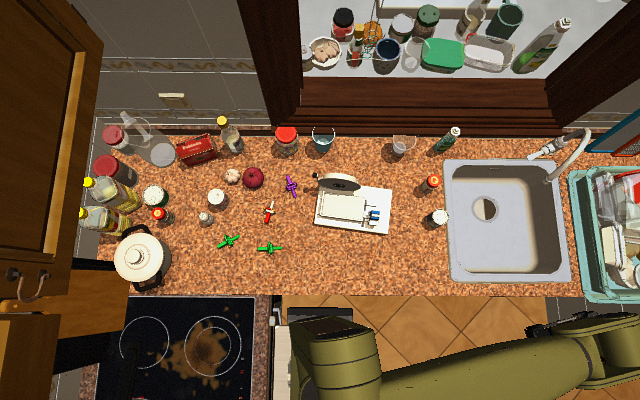

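The scene view shows the red-tabbed pin at about (267,245); the top view shows it at (268,211). The candidates in the top view are:
- red (268,211)
- green (228,241)
- green (269,249)
- purple (291,186)

I choose the red one. The slicer is at top (353,208), with its blue fork at (374,216). Next I'll make a close crop of both.

```bash
python3 - <<'E'
from h import *
t,s=ld('top0'),ld('scene0')
f=lambda c,x,y,w,h,k:cv2.resize(c['frame'][y:y+h,x:x+w],None,fx=k,fy=k,interpolation=cv2.INTER_CUBIC)
a=np.hstack([f(t,240,180,50,75,8)[:, :400],f(t,340,180,50,75,8)]);
b=np.hstack([f(s,235,220,50,50,8)[:300],f(s,350,160,50,50,8)[:300]])
cv2.imwrite('pics/crop.png',np.vstack([a[:300],b]))
for n,u,v,z in[('tab?',268,211,10),('fork',374,216,85),('onion',253,177,60),('can',217,198,72),('shaker',205,218,80),('slicer corners',322,185,20),('',391,189,20),('',387,235,20),('',313,225,20)]:
    print(n,onz(t,u,v,z).round())
print('scene pin',onz(s,267,245,10).round(),'fork',onz(s,367,178,75).round())
E
```

```text
tab? [542. 195.  10.]
fork [ 513. -174.   85.]
onion [654. 246.  60.]
can [574. 365.  72.]
shaker [502. 399.  80.]
slicer corners [638.   2.  20.]
 [ 625. -248.   20.]
 [ 457. -228.   20.]
 [491.  33.  20.]
scene pin [551. 180.  10.] fork [ 505. -163.   75.]
```

View pics/crop.png

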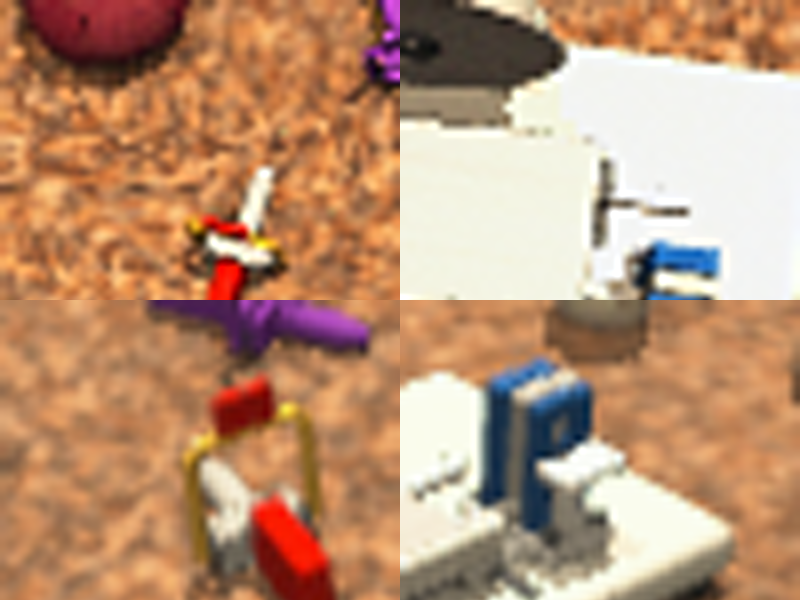

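The close crop confirms the choice: red tab, steel shank, brass ring with a red lip, nose pointing away from the robot. It also shows the blue fork, with the ledge on the robot's side. I'll use the wrist camera for the precise measurements.

```bash
cat >> h.py <<'E'
from scipy.spatial.transform import Rotation as Ro
def quat(yaw,tilt=0):
    # tool down; tool x along slicer/pin x dir (yaw), tool y horizontal
    x=np.array([np.cos(yaw),np.sin(yaw),0]);z=np.array([0,0,-1.]);y=np.cross(z,x)
    q=Ro.from_matrix(np.c_[x,y,z]).as_quat(); return [q[3],q[0],q[1],q[2]]
def st():
    o=arm.observe(); print('t',round(float(o['time']),2),'p',np.round(o['ee_pos'],1),'F',np.round(o['force'],1),'w',round(float(o['gripper_width']),3),'ff',round(float(o['finger_force']),1)); return o
E
python3 - <<'E'
from h import *
t=ld('top0')
n=onz(t,273.1,201.2,6);b=onz(t,267.5,217,14);print(n,b,'yaw',np.arctan2(*(n-b)[1::-1]))
w=cam('wrist'); o=arm.observe()
T=Ro.from_quat(np.roll(o['ee_rot'],-1)).as_matrix()
c,d=ray(w,w['cx'],w['cy']);Rw=cv2.Rodrigues(np.float64(w['rvec']))[0]
print('cam in tool',T.T@(c-o['ee_pos']),'dir',T.T@d,'imgx',T.T@Rw[0],'fx',w['fx'])
for yaw in(-.2,-.2+np.pi,-.2-np.pi):
    for p in([545,190,450],[500,190,193],[480,-170,262],[560,-180,450]): print(yaw,np.round(arm.solve_ik(p,quat(yaw)),2))
E
```

```text
[579.03425519 178.49346188   6.        ] [519.27810187 195.658433    14.        ] yaw -0.27971914230019485
cam in tool [82.00576115 -0.48077016 20.94943924] dir [-2.86657172e-01  3.84835143e-04  9.58033151e-01] imgx [-2.45101890e-04  9.99999857e-01 -4.75030851e-04] fx 316.8062600025819
-0.2 [ 0.24 -0.06  1.76 -0.    1.44  2.01]
-0.2 [ 0.26  0.11  2.06 -0.    0.98  2.03]
-0.2 [-0.45 -0.05  2.08 -0.    1.11  1.32]
-0.2 [-0.4  -0.04  1.74 -0.    1.44  1.37]
2.941592653589793 [ 0.24 -0.06  1.76 -0.    1.44 -1.13]
2.941592653589793 [ 0.26  0.11  2.06 -0.    0.98 -1.11]
2.941592653589793 [-0.45 -0.05  2.08 -0.    1.11 -1.82]
2.941592653589793 [-0.4  -0.04  1.74 -0.    1.44 -1.77]
-3.3415926535897933 [ 0.24 -0.06  1.76 -0.    1.44 -1.13]
-3.3415926535897933 [ 0.26  0.11  2.06 -0.    0.98 -1.11]
-3.3415926535897933 [-0.45 -0.05  2.08 -0.    1.11 -1.82]
-3.3415926535897933 [-0.4  -0.04  1.74 -0.    1.44 -1.77]
```

```bash
python3 - <<'E'
from h import *
arm.goto([515,-175,420],quat(np.pi-.118)); st(); cam('wrist','ws')
arm.goto([545,190,400],quat(np.pi-.24)); st(); cam('wrist','wp')
E
```

```text
t 2.21 p [ 514.9 -175.5  420. ] F [0.4 0.3 0.6] w 0.995 ff 0.0
t 3.63 p [545.3 189.2 400.1] F [-0.7  0.5 -0.1] w 1.002 ff 0.0
```

View pics/ws.png

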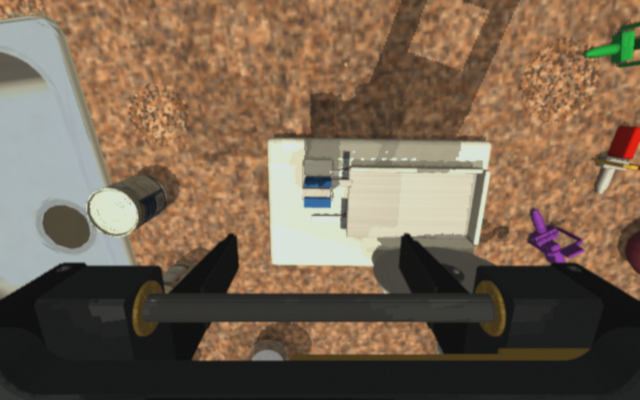

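View pics/wp.png

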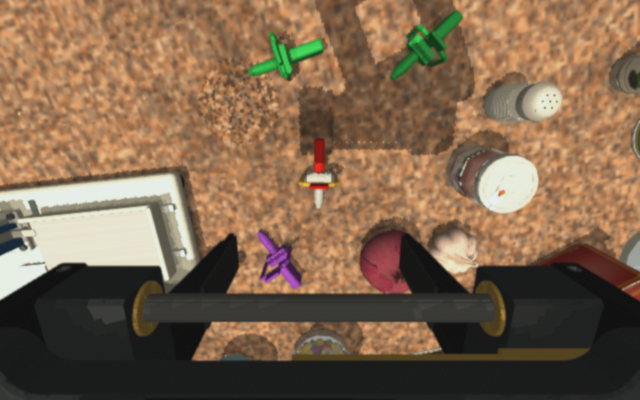

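ws shows the slicer base with its corners at (268,140) and (490,140), the near lug at about (318,183), the far lug at (317,202) and the ledge at (318,167). wp shows the red-tabbed pin with its tab rear at (320,140), ring and lip at (319,183) and nose at (319,206). Nothing stands close to it. Next I'll refine these points with masks.

```bash
python3 - <<'E'
from h import *
w=ld('wp'); hsv=cv2.cvtColor(w['frame'],cv2.COLOR_BGR2HSV)
red=((hsv[...,0]<6)|(hsv[...,0]>174))&(hsv[...,1]>200)&(hsv[...,2]>90)
red[:, :290]=0;red[:,350:]=0;red[:120]=0;red[215:]=0
n,l,s,c=cv2.connectedComponentsWithStats(red.astype(np.uint8));print(s.tolist())
i=1+np.argmax(s[1:,4]);ys,xs=np.where(l==i)
print('tab row',[(r,xs[ys==r].min(),xs[ys==r].max()) for r in range(ys.min(),ys.max()+1,3)])
r0,r1=ys.min(),ys.max()
m=[(r,xs[ys==r].mean()) for r in range(r0+2,r1-1)];k,b=np.polyfit(*zip(*m),1)
a=onz(w,k*r0+b,r0-.5,26);e=onz(w,k*(r1)+b,r1+.5,26);print('tab rear/front',a,e,np.linalg.norm(e-a),'yaw',np.arctan2(*(e-a)[1::-1]))
nose=onz(w,319.5,206.5,6);print('nose',nose,'yaw rear-nose',np.arctan2(*(nose-a)[1::-1]),np.linalg.norm((nose-a)[:2]),'exp 86')
g=(hsv[...,1]<70)&(hsv[...,2]>130)
for r in range(186,210,3): x=np.where(g[r,300:340])[0]+300; print(r,x.min() if len(x) else 0,x.max() if len(x) else 0,end='; ')
print()
w=ld('ws'); hsv=cv2.cvtColor(w['frame'],cv2.COLOR_BGR2HSV)
bl=(hsv[...,0]>95)&(hsv[...,0]<125)&(hsv[...,1]>130);bl[:, :295]=0;bl[:,340:]=0;bl[:170]=0;bl[215:]=0
for r in range(174,212,2): x=np.where(bl[r])[0]; print(r,(x.min(),x.max()) if len(x) else '',end=' ')
print()
wh=(hsv[...,1]<80)&(hsv[...,2]>90)
P=[onz(w,c,np.where(wh[110:180,c])[0].min()+109.5,15) for c in range(285,480,5)];P=np.array(P);f=np.polyfit(P[:,1],P[:,0],1);print('front edge slope yaw',-np.arctan(f[0]),np.std(P[:,0]-np.polyval(f,P[:,1])))
P=np.array([onz(w,np.where(wh[r,240:300])[0].min()+239.5,r,15) for r in range(155,255,5)]);f=np.polyfit(P[:,0],P[:,1],1);print('right edge yaw',np.arctan(f[0]),np.std(P[:,1]-np.polyval(f,P[:,0])))
for r in(178,182,198,206): x=np.where(bl[r])[0]; print(r,onz(w,(x.min()+x.max())/2,r,89),'width',np.linalg.norm(onz(w,x.min()-.5,r,89)-onz(w,x.max()+.5,r,89)))
E
```

```text
[[0, 0, 640, 400, 255648], [314, 139, 10, 33, 293], [310, 185, 18, 4, 59]]
tab row [(139, np.int64(317), np.int64(320)), (142, np.int64(315), np.int64(323)), (145, np.int64(315), np.int64(323)), (148, np.int64(315), np.int64(323)), (151, np.int64(315), np.int64(323)), (154, np.int64(315), np.int64(323)), (157, np.int64(315), np.int64(323)), (160, np.int64(315), np.int64(323)), (163, np.int64(315), np.int64(323)), (166, np.int64(314), np.int64(323)), (169, np.int64(315), np.int64(323))]
tab rear/front [499.7390786  201.52175306  26.        ] [535.39179866 192.38315341  26.        ] 36.805304667785165 yaw -0.25092048198269173
nose [582.1640061 181.8257524   6.       ] yaw rear-nose -0.2345584061073337 84.74550794022274 exp 86
186 0 0; 189 0 0; 192 314 322; 195 314 323; 198 314 322; 201 314 322; 204 315 321; 207 316 320; 
174  176  178 (np.int64(307), np.int64(328)) 180 (np.int64(306), np.int64(329)) 182 (np.int64(306), np.int64(330)) 184 (np.int64(305), np.int64(330)) 186 (np.int64(305), np.int64(329)) 188  190  192  194  196  198 (np.int64(305), np.int64(325)) 200 (np.int64(305), np.int64(329)) 202 (np.int64(305), np.int64(329)) 204 (np.int64(305), np.int64(329)) 206 (np.int64(306), np.int64(329)) 208  210  
front edge slope yaw -0.13183251032430396 0.4629434559665903
right edge yaw -0.1375439967891816 0.4260111371175706
178 [ 502.50547652 -174.6219137    89.        ] width 22.00047413014222
182 [ 506.63636447 -174.61573964   89.        ] width 25.093914970265917
198 [ 522.86723546 -179.64934885   89.        ] width 21.39893106424862
206 [ 531.65730518 -178.14590169   89.        ] width 24.642674162259436
```

```bash
python3 - <<'E'
from h import *
yaw=-.243; d=np.array([np.cos(yaw),np.sin(yaw)]); c=np.array([517.4,197.2])-2*d
q=quat(np.pi+yaw)
arm.set_gripper(.5,15)
arm.goto([*c,240],q); arm.line_to([*c,194.5],speed=60); st()
arm.set_gripper(0,35); o=st(); print(Ro.from_quat(np.roll(o['ee_rot'],-1)).as_matrix()[:,1])
p=o['ee_pos']; arm.line_to([p[0],p[1],p[2]+30],speed=60); st()
cam('wrist','wg')
E
python3 -c "
import cv2;f=cv2.imread('pics/wg.png');cv2.imwrite('pics/wgc.png',cv2.resize(f[120:340,200:440],None,fx=2.5,fy=2.5,interpolation=cv2.INTER_CUBIC))"
```

```text
t 6.22 p [515.7 197.8 194.8] F [0.6 0.4 0. ] w 0.497 ff 0.0
t 6.89 p [515.5 197.6 194.6] F [ 0.2 -0.5  1.2] w 0.125 ff 35.0
[ 2.40609560e-01  9.70621980e-01 -1.09588649e-04]
t 7.54 p [515.4 197.6 224.8] F [ 0.4 -0.  -1.3] w 0.118 ff 35.0
```

View pics/wgc.png

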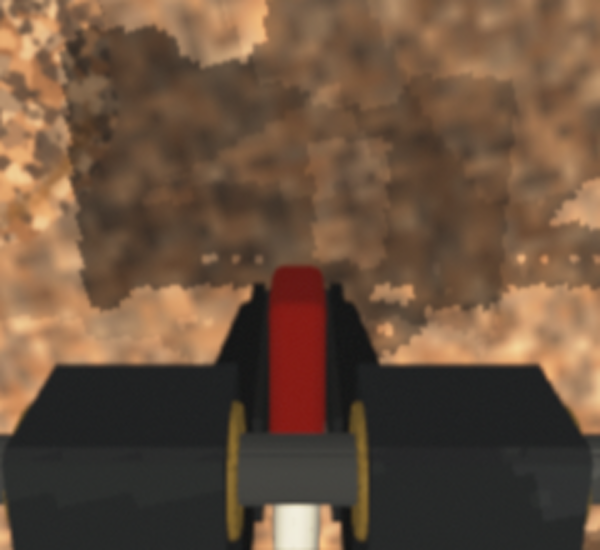

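The pin is gripped straight and its width fits the 12 mm tab, so I'll carry it to the fork and start feeling my way in.

```bash
cat >> h.py <<'E'
SY=-.133; B=np.array([507,-175.]); D=np.array([np.cos(SY),np.sin(SY)]); L=np.array([-np.sin(SY),np.cos(SY)])
Q=quat(np.pi+SY)
def P(s,l,z): return [*(B+s*D+l*L),z]
def loc(o):
    p=o['ee_pos'];f=o['force'];return np.array([(p[:2]-B)@D,(p[:2]-B)@L,p[2],f[:2]@D,f[:2]@L,f[2]])
def push(s,l,z,s1,lim,step=1.,log=True,gain=0.3,f0=np.zeros(3)):
    while s<s1:
        s+=step; arm.line_to(P(s,l,z),speed=25); v=loc(arm.observe()); v[3:]-=f0
        if log: print(round(s,1),round(l,2),round(z,1),v.round(1))
        if -v[3]>lim: break
        l+=np.clip(gain*v[4]*.15,-.4,.4) if abs(v[4])>1.5 else 0
        z+=np.clip(gain*v[5]*.15,-.4,.4) if abs(v[5])>1.5 else 0
    return s,l,z
E
python3 - <<'E'
from h import *
arm.line_to([515.4,197.6,330],speed=200)
arm.goto(P(-95,0,330),Q); arm.line_to(P(-95,0,263.6),speed=100); arm.hold(.2)
st(); o=arm.observe(); v=loc(o); print(v.round(1))
np.save('f0.npy',v[3:]); cam('wrist','wi'); cam('scene','si')
print(push(-95,0,263.6,-60,5,f0=v[3:],step=2))
E
```

```text
t 10.68 p [ 413.2 -162.6  264.5] F [ 0.2 -0.5 -1.2] w 0.125 ff 35.0
[-9.470e+01 -1.000e-01  2.645e+02  2.000e-01 -4.000e-01 -1.200e+00]
-93 0 263.6 [-9.290e+01 -0.000e+00  2.637e+02 -3.000e-01  4.000e-01 -1.000e-01]
-91 0 263.6 [-90.9  -0.  263.6  -0.4   1.   -0.9]
-89 0 263.6 [-88.9  -0.  263.6   0.4   0.5  -0.5]
-87 0 263.6 [-8.690e+01 -0.000e+00  2.636e+02 -2.000e-01  3.000e-01 -1.100e+00]
-85 0 263.6 [-8.490e+01 -0.000e+00  2.636e+02  1.000e+00 -6.000e-01  1.000e-01]
-83 0 263.6 [-8.290e+01  0.000e+00  2.636e+02 -5.000e-01  0.000e+00 -1.000e-01]
-81 0 263.6 [-80.9  -0.  263.6  -0.4  -0.3  -0.6]
-79 0 263.6 [-78.9  -0.  263.6  -0.4   0.8  -0.3]
-77 0 263.6 [-7.690e+01 -0.000e+00  2.636e+02 -1.000e-01  0.000e+00 -8.000e-01]
-75 0 263.6 [-74.9  -0.  263.6   0.6   0.7  -0.5]
-73 0 263.6 [-72.9   0.  263.6   0.4   0.3  -0.4]
-71 0 263.6 [-70.9  -0.  263.6   0.3   1.5  -0.8]
-69 0 263.6 [-68.9  -0.  263.6  -0.9   0.4  -0.4]
-67 0 263.6 [-6.690e+01 -0.000e+00  2.636e+02 -2.000e-01 -5.000e-01  1.000e-01]
-65 0 263.6 [-6.490e+01  0.000e+00  2.637e+02 -1.000e-01  3.000e-01  3.000e-01]
-63 0 263.6 [-6.290e+01 -0.000e+00  2.636e+02 -3.000e-01  1.000e-01 -7.000e-01]
-61 0 263.6 [-6.090e+01 -0.000e+00  2.636e+02 -8.000e-01 -2.000e-01 -1.000e-01]
-59 0 263.6 [-5.890e+01 -0.000e+00  2.636e+02 -1.000e+00  2.000e-01 -2.000e-01]
(-59, 0, 263.6)
```

```bash
python3 - <<'E'
from h import *
f0=np.load('f0.npy'); print(push(-59,0,263.6,-24,12,f0=f0,step=1)); st(); cam('scene','s2')
E
```

```text
-58 0 263.6 [-58.    0.  263.6  -0.4   0.6  -0.3]
-57 0 263.6 [-57.   -0.  263.6  -0.3   0.4  -0.4]
-56 0 263.6 [-5.600e+01 -0.000e+00  2.636e+02  5.000e-01 -3.000e-01 -2.000e-01]
-55 0 263.6 [-5.510e+01 -1.000e-01  2.635e+02 -2.300e+00 -1.300e+00 -2.000e-01]
-54 0 263.6 [-5.420e+01 -2.000e-01  2.634e+02 -5.100e+00 -2.200e+00  2.000e-01]
-53 -0.1 263.6 [-5.280e+01 -2.000e-01  2.637e+02 -4.000e-01 -2.500e+00 -1.200e+00]
-52 -0.21 263.6 [-51.8  -0.3 263.7  -0.4  -3.7  -0.8]
-51 -0.38 263.6 [-50.9  -0.4 263.7  -1.   -3.   -0.4]
-50 -0.51 263.6 [-49.9  -0.5 263.7  -0.8  -1.1  -0.3]
-49 -0.51 263.6 [-48.9  -0.5 263.6  -1.3  -0.6  -0.5]
-48 -0.51 263.6 [-47.9  -0.5 263.6  -0.7  -1.8  -0.8]
-47 -0.59 263.6 [-4.690e+01 -5.000e-01  2.636e+02  2.000e-01 -7.000e-01 -1.000e+00]
-46 -0.59 263.6 [-4.590e+01 -6.000e-01  2.636e+02  2.000e-01 -6.000e-01 -4.000e-01]
-45 -0.59 263.6 [-4.490e+01 -6.000e-01  2.636e+02 -0.000e+00 -1.200e+00  2.000e-01]
-44 -0.59 263.6 [-43.9  -0.6 263.6  -1.5  -0.8  -0.5]
-43 -0.59 263.6 [-4.290e+01 -6.000e-01  2.636e+02 -1.000e-01 -1.600e+00 -5.000e-01]
-42 -0.66 263.6 [-4.190e+01 -6.000e-01  2.636e+02  1.000e-01 -3.000e-01 -7.000e-01]
-41 -0.66 263.6 [-40.9  -0.7 263.6  -0.6  -0.4  -0.7]
-40 -0.66 263.6 [-3.990e+01 -7.000e-01  2.636e+02 -3.000e-01  0.000e+00  1.000e-01]
-39 -0.66 263.6 [-38.9  -0.7 263.6  -0.3  -0.3  -0.3]
-38 -0.66 263.6 [-38.2  -0.7 263.5  -1.7  -1.1   0.9]
-37 -0.66 263.6 [-3.760e+01 -7.000e-01  2.635e+02 -7.900e+00  2.000e-01  3.600e+00]
-36 -0.66 263.8 [-37.1  -0.7 263.6 -10.6  -0.8   7.1]
-35 -0.66 264.1 [-36.6  -0.7 263.6 -13.3  -1.3   8.1]
(-35, np.float64(-0.6636083878685217), np.float64(264.08244257316596))
t 21.28 p [ 470.6 -170.9  263.6] F [-13.2   0.    6.9] w 0.123 ff 35.0
```

```bash
python3 - <<'E'
from h import *
f0=np.load('f0.npy')
arm.line_to(P(-37.8,-.66,263.6),speed=40); print(loc(arm.observe()).round(1))
arm.set_gripper(.4); print(loc(arm.observe()).round(1))
arm.line_to(P(-38,-.66,375),speed=250); cam('wrist','wr')
arm.line_to(P(-90,-.66,340),speed=250); arm.set_gripper(0,20)
arm.line_to(P(-90,-.66,267),speed=200); arm.hold(.1); v=loc(arm.observe()); f0=v[3:]; print(v.round(1))
print(push(-72,-.66,267,-52,12,f0=f0,step=1,gain=0)); st()
E
python3 -c "
import cv2;f=cv2.imread('pics/wr.png');cv2.imwrite('pics/wrc.png',cv2.resize(f[130:250,240:400],None,fx=5,fy=5,interpolation=cv2.INTER_CUBIC))"
```

```text
[-38.1  -0.7 263.4  -4.9  -1.5   0.5]
[-3.780e+01 -6.000e-01  2.636e+02  1.000e-01 -2.000e-01 -2.000e-01]
[-89.2  -1.  268.8  -0.3   0.8   0.7]
-71 -0.66 267 [-71.1  -0.6 266.8  -0.5  -1.   -1.7]
-70 -0.66 267.0 [-70.   -0.7 267.    0.4  -1.3  -0.3]
-69 -0.66 267.0 [-69.   -0.7 267.1   1.4  -0.7  -0.7]
-68 -0.66 267.0 [-6.79e+01 -7.00e-01  2.67e+02  1.00e-01 -5.00e-01  3.00e-01]
-67 -0.66 267.0 [-67.2  -0.7 266.9  -1.5  -1.2   0.7]
-66 -0.66 267.0 [-66.6  -0.7 266.7  -5.2  -0.9   2.6]
-65 -0.66 267.0 [-66.   -0.7 266.5  -8.6  -0.8   4.1]
-64 -0.66 267.0 [-65.5  -0.7 266.4 -12.6  -3.1   7.4]
(-64, -0.66, np.float64(267.0))
t 27.38 p [ 442.  -167.   266.4] F [-13.1  -0.7   8. ] w 0.003 ff 6.2
```

View pics/wrc.png

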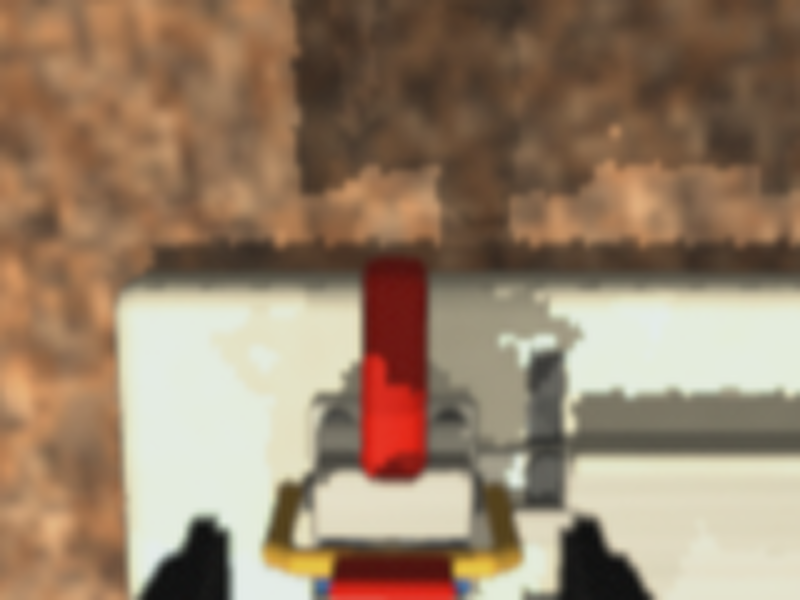

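The crop shows the pin in the fork: tab rear at (319,182) full-frame, tab front at (319,226), shoulder from row 224 to about 239, and the ring upright. I'll turn these into depth to see whether the pin is home.

```bash
python3 - <<'E'
from h import *
w=ld('wr'); s=lambda u,v,z,w=w:[round(float(x),1) for x in ((onz(w,u,v,z)[:2]-B)@D,(onz(w,u,v,z)[:2]-B)@L)]
print('tab rear(-52)',s(319,182.2,95),'tab front(-14)',s(319,225.8,95),'sh rear(-14)',s(319,224,83),'sh front(0)',s(319,239,83),'bar row243?',s(319,241.5,117))
w0=ld('ws')
print('lug near back top (6)',s(317,187.5,89,w0),'near front?',s(317,181.5,89,w0),'far start(18)',s(317,198.3,89,w0),'far end(28)',s(317,207.5,89,w0),'ledge front(-18)',s(318,158,67,w0))
h=cv2.cvtColor(w['frame'],cv2.COLOR_BGR2HSV)
for c in(300,306,332,336): print(c,[(r,*h[r,c]) for r in range(234,256)])
h=cv2.cvtColor(w0['frame'],cv2.COLOR_BGR2HSV)
print([(r,*h[r,317].tolist()) for r in range(152,212)])
arm.line_to(P(-70,-.66,267),speed=40);st()
E
```

```text
tab rear(-52) [-58.7, 0.4] tab front(-14) [-19.7, 0.4] sh rear(-14) [-16.9, 0.4] sh front(0) [-2.1, 0.4] bar row243? [-14.6, 0.4]
lug near back top (6) [5.3, -0.6] near front? [-0.9, -0.7] far start(18) [16.6, -0.5] far end(28) [26.5, -0.3] ledge front(-18) [-21.1, 0.0]
300 [(234, np.uint8(26), np.uint8(49), np.uint8(220)), (235, np.uint8(26), np.uint8(45), np.uint8(223)), (236, np.uint8(25), np.uint8(43), np.uint8(226)), (237, np.uint8(26), np.uint8(41), np.uint8(226)), (238, np.uint8(26), np.uint8(47), np.uint8(216)), (239, np.uint8(21), np.uint8(70), np.uint8(174)), (240, np.uint8(20), np.uint8(149), np.uint8(171)), (241, np.uint8(21), np.uint8(182), np.uint8(206)), (242, np.uint8(23), np.uint8(179), np.uint8(224)), (243, np.uint8(24), np.uint8(177), np.uint8(228)), (244, np.uint8(22), np.uint8(138), np.uint8(226)), (245, np.uint8(24), np.uint8(54), np.uint8(217)), (246, np.uint8(46), np.uint8(12), np.uint8(227)), (247, np.uint8(60), np.uint8(9), np.uint8(234)), (248, np.uint8(64), np.uint8(9), np.uint8(235)), (249, np.uint8(64), np.uint8(8), np.uint8(235)), (250, np.uint8(64), np
[... 4208 characters left out ...]
64), (182, 105, 154, 73), (183, 105, 161, 95), (184, 105, 167, 128), (185, 105, 165, 144), (186, 106, 151, 140), (187, 107, 80, 111), (188, 23, 27, 124), (189, 22, 41, 186), (190, 22, 42, 212), (191, 23, 40, 215), (192, 23, 40, 216), (193, 24, 40, 217), (194, 24, 40, 217), (195, 23, 40, 208), (196, 26, 32, 161), (197, 101, 20, 104), (198, 106, 139, 119), (199, 105, 168, 146), (200, 105, 167, 156), (201, 105, 166, 158), (202, 105, 166, 158), (203, 105, 166, 158), (204, 105, 166, 158), (205, 105, 166, 158), (206, 105, 147, 161), (207, 102, 74, 172), (208, 66, 23, 207), (209, 43, 26, 225), (210, 42, 26, 227), (211, 42, 26, 227)]
t 27.68 p [ 437.6 -166.4  267.1] F [ 0.4 -0.   0.1] w 0.004 ff 0.0
```

```bash
python3 - <<'E'
from h import *
arm.hold(.1); f0=loc(arm.observe())[3:]
s,l,z=-68.5,-.66,266.
arm.line_to(P(s,l,z),speed=60)
for i in range(16):
    s+=.5; arm.line_to(P(s,l,z),speed=25); o=arm.observe(); v=loc(o); v[3:]-=f0
    R=Ro.from_quat(np.roll(o['ee_rot'],-1)).as_matrix(); tip=o['ee_pos']+185*R[:,2]; 
    print(round(s,1),round(z,1),v.round(1),'tip s',((tip[:2]-B)@D).round(2),'pitch',round(float(R[:2,2]@D),4))
    if -v[3]>14: break
    z+=np.clip(.2*v[5],-.8,.8)
arm.line_to(P(-70,l,266),speed=60)
E
```

```text
-68.0 266.0 [-67.9  -0.7 266.   -0.9   0.7   1. ] tip s -67.95 pitch -0.0
-67.5 266.2 [-6.750e+01 -7.000e-01  2.662e+02  3.000e-01  1.200e+00 -2.000e-01] tip s -67.47 pitch 0.0001
-67.0 266.2 [-67.2  -0.6 266.1  -1.6   1.    0.4] tip s -67.31 pitch -0.0009
-66.5 266.2 [-66.8  -0.6 266.   -5.6  -0.4   3.4] tip s -67.19 pitch -0.0019
-66.0 266.9 [-66.5  -0.6 266.4  -5.4  -0.8   1.2] tip s -66.99 pitch -0.0026
-65.5 267.2 [-6.620e+01 -6.000e-01  2.665e+02 -6.500e+00 -1.000e-01  2.100e+00] tip s -66.92 pitch -0.0037
-65.0 267.6 [-65.9  -0.6 266.8  -8.4  -1.5   2.8] tip s -66.78 pitch -0.0047
-64.5 268.1 [-65.6  -0.6 267.2  -7.8  -0.6   2.2] tip s -66.59 pitch -0.0055
-64.0 268.6 [-65.3  -0.6 267.5  -8.8  -0.8   3.4] tip s -66.48 pitch -0.0065
-63.5 269.3 [-64.9  -0.6 268.1 -10.3  -1.1   3.8] tip s -66.25 pitch -0.0072
-63.0 270.0 [-64.5  -0.7 268.8 -11.5  -1.6   4.1] tip s -65.99 pitch -0.0079
-62.5 270.8 [-64.2  -0.6 269.4 -11.8  -1.3   2.9] tip s -65.8 pitch -0.0087
-62.0 271.4 [-63.9  -0.7 269.7 -10.9  -1.2   2.9] tip s -65.7 pitch -0.0097
-61.5 272.0 [-63.7  -0.7 270.  -13.3  -2.2   2.4] tip s -65.64 pitch -0.0107
-61.0 272.5 [-63.4  -0.7 270.2 -13.3  -2.3   2.4] tip s -65.56 pitch -0.0118
-60.5 272.9 [-63.1  -0.6 270.4 -14.2  -1.7   2.2] tip s -65.52 pitch -0.013
```

```bash
python3 - <<'E'
from h import *
arm.line_to(P(-80,-.66,345),speed=300)
arm.line_to(P(105,0,345),speed=400); cam('wrist','wn'); st()
w=ld('wn'); print(ray(w,320,200)); print([proj(w,[*(B+s*D),z]).round() for s,z in((-1.8,89),(26,89),(32,75))])
u,v=proj(w,[*(B+15*D),85]).astype(int); f=w['frame'][max(v-60,0):v+60,u-80:u+80]; print(u-80,max(v-60,0))
cv2.imwrite('pics/wnc.png',cv2.resize(f,None,fx=5,fy=5,interpolation=cv2.INTER_CUBIC))
E
```

```text
t 33.46 p [ 610.5 -188.6  342.7] F [0.5 0.5 0.3] w 0.006 ff 0.0
(array([ 530.7964409 , -177.28146563,  321.70871741]), array([ 0.2772609 , -0.03147349, -0.96027903]))
[array([317.,  68.]), array([317., 111.]), array([317., 119.])]
236 34
```

View pics/wnc.png

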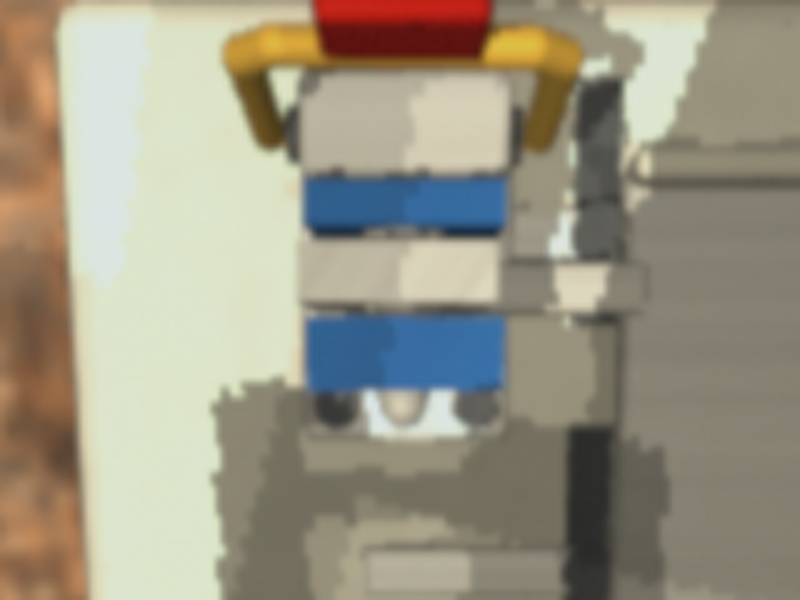

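The nose view shows the shoulder tight against the near lug (crop row 176), the nose about 6 mm out behind the far lug (crop rows 390–425) and the ring upright (bar at crop row 45). The pin is home. Now the ring: I'll turn the gripper 90° to keep its body clear of the blade housing, then push the ring over and press it down.

```bash
python3 - <<'E'
from h import *
l=-.5; hs=-8.6; Q2=quat(SY+np.pi/2)
T=lambda cx,cz: P(hs+cx-12,l,75+cz+190)
arm.goto(P(-36,l,350),Q2); arm.line_to(T(-12,50),speed=150); arm.hold(.1)
f0=loc(arm.observe())[3:]; st()
def go(cx,cz,sp,lim):
    arm.line_to(T(cx,cz),speed=sp); v=loc(arm.observe()); v[3:]-=f0
    print(round(cx,1),round(cz,1),v.round(1)); return max(abs(v[3]),abs(v[5]))>lim
ok=True
for th in np.arange(0,1.11,.1):
    if go(50*np.sin(th)-2*np.cos(th),50*np.cos(th)+2*np.sin(th),60,8): ok=False;break
if ok and not go(55,24.5,40,8) and not go(66,24.5,40,8):
    cz=24.5
    while cz>-8:
        cz-=1.5 if cz>8 else 1
        if go(66,cz,30,16): break
cam('scene','s3'); cam('wrist','w3')
E
```

```text
t 35.28 p [ 475.  -171.3  315.9] F [-0.4 -0.  -0.1] w 0.006 ff 0.0
-2.0 50.0 [-2.200e+01 -6.000e-01  3.156e+02  3.000e-01  5.000e-01  0.000e+00]
3.0 49.9 [-1.74e+01 -5.00e-01  3.15e+02  3.00e-01  1.20e+00 -2.00e-01]
8.0 49.4 [-1.250e+01 -5.000e-01  3.143e+02  7.000e-01  1.000e-01  9.000e-01]
12.9 48.4 [ -7.5  -0.5 313.3  -0.4   0.   -1.1]
17.6 46.8 [-2.800e+00 -5.000e-01  3.117e+02 -4.000e-01 -1.000e-01 -3.000e-01]
22.2 44.8 [ 1.800e+00 -5.000e-01  3.097e+02  3.000e-01  8.000e-01 -9.000e-01]
26.6 42.4 [ 6.100e+00 -5.000e-01  3.072e+02  5.000e-01  4.000e-01 -2.000e-01]
30.7 39.5 [ 1.020e+01 -5.000e-01  3.043e+02 -1.000e-01  5.000e-01  6.000e-01]
34.5 36.3 [ 14.   -0.5 301.   -0.4  -0.6   1.1]
37.9 32.6 [ 1.740e+01 -5.000e-01  2.973e+02 -4.000e-01  9.000e-01 -1.000e-01]
41.0 28.7 [ 2.050e+01 -5.000e-01  2.934e+02  2.000e-01 -1.000e-01  7.000e-01]
43.7 24.5 [ 23.1  -0.5 289.1   1.6   0.7   1.5]
55 24.5 [ 3.480e+01 -5.000e-01  2.897e+02  1.000e-01  6.000e-01  7.000e-01]
66 24.5 [ 45.8  -0.5 289.7   0.9   0.5   0.3]
66 23.0 [ 45.3  -0.5 288.    1.4  -0.    1.6]
66 21.5 [ 45.3  -0.5 286.3 
[... 806 characters left out ...]
66 2.0 [ 45.5  -0.6 267.    2.9   1.    3.9]
66 1.0 [ 45.2  -0.5 265.6   2.3  -0.3   2.6]
66 0.0 [ 4.520e+01 -5.000e-01  2.646e+02  2.200e+00 -2.000e-01  2.200e+00]
66 -1.0 [ 4.520e+01 -5.000e-01  2.636e+02  1.100e+00 -2.000e-01  2.100e+00]
66 -2.0 [ 4.490e+01 -4.000e-01  2.621e+02  2.000e-01 -2.000e-01  1.200e+00]
66 -3.0 [ 4.520e+01 -5.000e-01  2.616e+02  4.000e-01  3.000e-01  2.000e-01]
66 -4.0 [ 4.54e+01 -5.00e-01  2.61e+02 -1.00e+00 -2.00e-01  1.30e+00]
66 -5.0 [ 4.55e+01 -5.00e-01  2.60e+02 -0.00e+00 -1.00e-01  8.00e-01]
66 -6.0 [ 4.550e+01 -5.000e-01  2.591e+02 -2.000e-01  6.000e-01  1.300e+00]
66 -7.0 [ 45.5  -0.5 258.1   0.8   0.7   3.1]
66 -8.0 [ 45.6  -0.5 257.5  -0.    1.1   4.9]
```

```bash
python3 - <<'E'
from h import *
l=-.5
for z in(256,255,254):
    arm.line_to(P(45.4,l,z),speed=30); v=loc(arm.observe()); print(v.round(1))
    if v[5]>10: break
arm.line_to(P(45.4,l,300),speed=120); arm.line_to(P(45.4,l,345),speed=250); st()
arm.goto(P(105,0,345),Q); cam('wrist','wf'); st()
w=ld('wf'); u,v=proj(w,[*(B+25*D),80]).astype(int); f=w['frame'][v-60:v+60,u-80:u+80]
cv2.imwrite('pics/wfc.png',cv2.resize(f,None,fx=5,fy=5,interpolation=cv2.INTER_CUBIC))
E
```

```text
[ 45.7  -0.6 256.9  -0.8   0.9   7.3]
[ 45.9  -0.6 256.5  -2.8   1.6   8.4]
[ 46.1  -0.6 256.   -2.6   1.7  11.3]
t 47.67 p [ 552.1 -181.6  345.4] F [-0.1 -0.2 -0.6] w 0.008 ff 0.0
t 49.1 p [ 610.8 -188.9  344.3] F [-0.8  0.3 -0.3] w 0.005 ff 0.0
```

View pics/wfc.png

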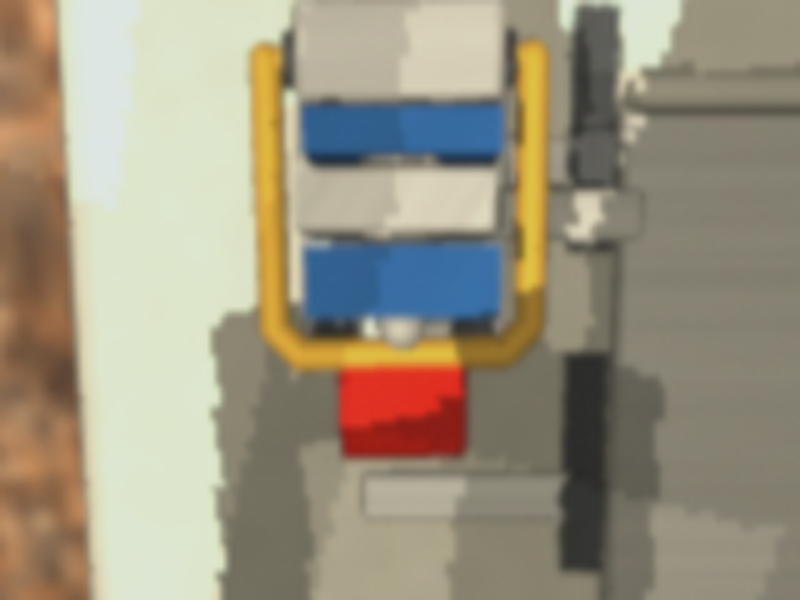

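The ring has swung over the fork. Its bar is at crop row 355, with the nose over it at (402,330), and the lip is at (403,410). It has stayed down since the fingers lifted. The shoulder is still against the near lug (row 101).

```bash
python3 -c "
from h import *
print(arm.job_done())"
```

```text
the job is handed in; nothing more can be done
None
```

I handed the job in at about 49 s: the red-tabbed pin is fully home in the fork, and the brass ring has snapped over its nose and stayed down in the last picture. Forces peaked at about 14 N on the pin and 11 N on the ring, and I saw no contact with anything else on the worktop.

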